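Put the soap bar away in its sliding-lid box

TASK

Put the loose oblong bar of laundry soap away in the empty compartment of the wooden box: lift the lid by its bow handle so that its end clears the lip, slide it out far enough to uncover the empty compartment, and lay the bar in there. Then slide the lid home again so that its end drops down behind the lip. Leave the round soap and everything else on the worktop where it is.

Things in the scene. Friction and masses are not known exactly. Their poses are not given: they have to be found in the camera images.
- box: Bamboo box fixed to the worktop, 220 (x) x 150 (y) mm, 75 mm high, walls 10 mm, floor 8 mm. Origin: centre of its underside, z up. The lid slides out towards its -x end. The lid lies on side ledges 54 mm above the worktop, in grooves 15 mm high under 6 mm rails; between the ledges and between the rails the box is 114 mm wide (y -57 to 57). The +x end wall is 75 mm high.
- box_lip (a point): Top middle of the lip, the box's -x end wall (x -110 to -100 in the box's frame): 61 mm above the worktop, so it stands 7 mm above the ledges and traps the end of the lid. Axes as the box.
- box_in (a point): Centre of the floor of the box's empty compartment: 8 mm above the worktop, at x +36 mm in the box's frame, axes as the box. The compartment is 128 (x) x 114 (y) mm, at the +x end. A divider 46 mm high at box x -34 to -28 parts it from the -x compartment, which a spare bar fills.
- lid: Loose plywood lid in the grooves, 196 (x) x 126 (y) x 6 mm, 0.16 kg, 4 mm play in x. Origin: centre of its underside, axes as the box; home at x 0. Its -x end must be raised 7 to 9 mm to pass the lip; then it slides to -x, resting on the lip. Drawn 130 mm it uncovers the empty compartment and is still held; past 170 mm it falls out. Pushed home, its end drops behind the lip.
- lid_handle (a point): Middle of the steel bow handle on the lid, on the axis of its round bar. The bar is 10 mm thick, runs along the lid's y, is straight for 82 mm (posts 96 mm apart) and its axis is 37 mm above the lid's top face, 28 mm in from the lid's -x edge; 32 mm of free height under it. Axes as the lid.
- lid_front (a point): Middle of the lower edge of the lid's -x end; 54 mm above the worktop when home behind the lip, 61 mm or more when up on the lip. The grooves rub: sliding takes under 5 N; at the closed end it stops hard.
- soap: Loose oblong bar of pale tan soap lying flat, 85 (x) x 52 (y) x 26 (z) mm, rounded edges, 0.17 kg; origin: centre of its underside.
- soap_center (a point): Centre of the oblong soap bar, 13 mm above its underside.
- puck: Round cake of the same soap, 68 mm across, 26 mm high, near the bar; a bystander. Origin: centre of its underside.
- brush: Wooden scrubbing brush, 150 x 55 x 36 mm, beyond the box; a bystander. Origin: centre of its underside.
- cup: Clear measuring cup, 72 mm wide, 62 mm high, at the right; a bystander. Origin: centre of its underside.
- tin: Round metal sewing tin, 129 mm wide, 65 mm high, right of the box; a bystander. Origin: centre of its underside.
- spray: Trigger spray bottle, 221 mm high, standing at the left; a bystander. Origin: centre of its underside.

How it is judged:
By the outcome, as a careful person would: the job done as asked, in the order asked, and still so for the second after the job is handed in, with the robot touching nothing.
It also fails if it takes over 64 s, if anything falls off the work surface, if the arm or the gripper's body presses on something with over 40 N, if the wrist force passes 120 N, or if a joint passes its speed limit or range.

ROBOT

A 6-joint arm with a two-finger parallel gripper is mounted at the origin on the work surface. World frame = base frame: x ahead of the robot, y to its left, z up, the work surface at z = 0. Lengths are in m, angles in rad, forces in N, time in s.
With the tool pointing down it reaches from about 0.3 to 0.775 m from the base axis. Payload 14.6 kg.
Tool frame: the origin (TCP) lies between the finger pads; the fingertips stand ctrl.tip_extent ahead of it and the grasp point (between the pads) lies 3 mm ahead of it (ctrl.tip_extent is the distance from the TCP to the fingertips, in m); z points along the fingers, y is the line along which they close (so a half turn about z gives the same grasp; the last joint's range is limited). The gripper opens to 94 mm and grips with 3 to 60 N. Pads are 16 mm wide; open, the fingers measure 119 mm over their backs; the gripper's body (75 mm by 177 mm) begins 78 mm behind the grasp point.
Start: joints at [-1.413, 0.3, 1.521, -0, 1.321, -0.067], TCP at [0.123, -0.536, 0.227] pointing down, gripper open.
Joint ranges: [-3.03, 3.03], [-0.79, 2.21], [0.23, 2.52], [-1.04, 4.18], [0, 3.07], [-2.55, 2.55]. Speed limits (rad/s): [2.22, 2.22, 2.57, 3.14, 3.14, 3.14].

INTERFACE

Orientations are given as [roll, pitch, yaw] about the fixed x, y, z axes, in that order (R = Rz(yaw) Ry(pitch) Rx(roll)).
In Python, from station import ctrl gives the robot as it stands.
- The arm moves only by the tool shift_gripper, called after ">>>" as name([rows], argument=value, ...), one row to a line, values as JSON. Schema: {"type":"object","properties":{"deltas":{"type":"array","items":{"type":"array","items":{"type":"number"},"minItems":6,"maxItems":6},"minItems":1,"maxItems":10},"finger_gap":{"type":"number"},"clamp_n":{"type":"number"},"only":{"type":"string"},"quiet":{"type":"boolean"},"lines":{"type":"string"}},"required":["deltas"],"additionalProperties":false}. deltas is a list of rows, 1 to 10 of them, each of 6 numbers: dx, dy, dz in m, then a rotation vector rx, ry, rz in rad; each row shifts and turns the commanded pose from where the row before left it, along the tool's axes as they then stand; what a row does not reach is not made up. A row lasts 1/10 s, in which the tool goes at most 0.05 m and 0.15 rad, less where a joint would pass 70% of its speed; a pose out of reach is approached as far as the arm can. finger_gap is the finger opening in m, set as the call begins (left out keeps the last). The fingers move at their own pace and stop on an object; clamp_n is the grip in N (left out, the last holds). Time passes only in rows, so rows that do not move let the fingers close. The tool returns the time, the measured TCP pose, the force, the opening and the grip force at its end. only (a regular expression) keeps the lines of the reply that match it, lines (a string "A,B") keeps lines A to B, and quiet returns only ok. Input that does not fit is refused with a message, and nothing moves.
- ctrl.get_obs(): the state, without advancing time (a new reading comes with each control period).
- ctrl.camera(name): name is "scene" or "side" or "wrist"; returns a dict with "pixels" (400x640x3 uint8, blue, green, red), "fx", "fy", "cx", "cy" (pixels), "k1" (the pictures are not rectified: a ray, as slopes to the right and down, at radius r is drawn at 1 + k1 r^2 times it, then the intrinsics apply), "extrinsics" (4x4, takes a point from camera to world coordinates). Camera axes: x right, y up, looking along -z (the intrinsics and any distortion apply to the point x, -y, -z); pixel columns grow to the right and rows downward; lengths in m; the calibration is good to about 2 mm. A picture is of the moment at which its call begins. There is no depth.
- ctrl.hand_in(): hands the job in; it is judged then, once.
The state is a dict: "time_s": time; "qpos": joint angles; "joint_vel": joint speeds; "tau": joint torques, N m; "ee_pos": TCP position; "eef_rot": TCP orientation; "force": force on the tool from outside, world axes, zero at the start; "moment": the same for the moment, N m; "grip_width": finger opening in m; "grip_force": force on a finger pad.
Only numpy, scipy, OpenCV 4.12 (cv2) and the standard library are available. Lean on these libraries where they do the work, as an engineer would, in place of code of your own. Each camera call takes 0.05 s, during which the arm holds its last target. There are 200 camera calls.

## Working session

There is one attempt and no reset: what is moved stays moved. The work goes in short steps, Python scripts to look and compute and a tool call to move; the robot and the scene stay as the last step left them, time stands still between calls to the robot, and variables do not carry over. Pictures are saved under pics/ and viewed, at most 10 in all, crops included, and the job is handed in when it is done.

```bash
ls; mkdir -p pics
```

Create h.py:
```python
import numpy as np, cv2
from station import ctrl
def save(name,fn):
    c=ctrl.camera(name); cv2.imwrite('pics/'+fn+'.png',c['pixels']); np.save('pics/'+fn+'.npy',{k:v for k,v in c.items()},allow_pickle=True); return c
def load(fn): return np.load('pics/'+fn+'.npy',allow_pickle=True).item()
def ray(c,u,v):
    K=np.array([[c['fx'],0,c['cx']],[0,c['fy'],c['cy']],[0,0,1.]])
    p=cv2.undistortPoints(np.array([[[u,v]]],float),K,np.array([c['k1'],0,0,0.]))[0,0]
    E=np.array(c['extrinsics']); d=E[:3,:3]@np.array([p[0],-p[1],-1.]); return E[:3,3],d/np.linalg.norm(d)
def plane(c,u,v,z):
    o,d=ray(c,u,v); return o+d*(z-o[2])/d[2]
def tri(*obs):
    A=np.zeros((3,3));b=np.zeros(3);R=[]
    for c,u,v in obs:
        o,d=ray(c,u,v);P=np.eye(3)-np.outer(d,d);A+=P;b+=P@o;R.append((o,P))
    x=np.linalg.solve(A,b); return x,[float(np.linalg.norm(P@(x-o))) for o,P in R]
def proj(c,p):
    E=np.array(c['extrinsics']);q=E[:3,:3].T@(np.array(p)-E[:3,3]);x,y=q[0]/-q[2],-q[1]/-q[2];s=1+c['k1']*(x*x+y*y)
    return np.array([c['fx']*x*s+c['cx'],c['fy']*y*s+c['cy']])
```

Run:
```python
from h import *
np.set_printoptions(precision=4,suppress=True)
a=save('scene','s0');b=save('side','d0');w=save('wrist','w0')
for c in(a,b,w): print(c['fx'],c['k1'],c['extrinsics'])
o=ctrl.get_obs();print(o['time_s'],o['ee_pos'],o['eef_rot'],o['grip_width'],ctrl.tip_extent)
```

```text
pics
station.py
513.3131691101579 0.021271019086625896 [[-0.6893 -0.5675  0.4504  1.3584]
 [ 0.7243 -0.5288  0.4424  0.8618]
 [-0.0129  0.6312  0.7755  1.4499]
 [ 0.      0.      0.      1.    ]]
482.1938531326237 -0.1273602748841666 [[-0.8846  0.3687 -0.2855  0.1575]
 [-0.4663 -0.6975  0.5441  0.8805]
 [ 0.0015  0.6145  0.789   1.2469]
 [ 0.      0.      0.      1.    ]]
336.3195856986819 -0.05238384947773243 [[ 0.2228  0.9453  0.238   0.1914]
 [-0.9749  0.2163  0.0534 -0.5212]
 [-0.001  -0.244   0.9698  0.3827]
 [ 0.      0.      0.      1.    ]]
0.15 [ 0.1226 -0.536   0.227 ] [-3.1407 -0.0001  0.2248] 0.09397073546587698 0.022
```

View pics/s0.png

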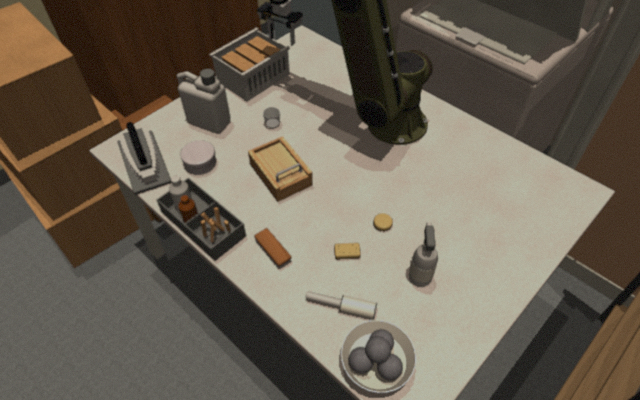

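View pics/d0.png

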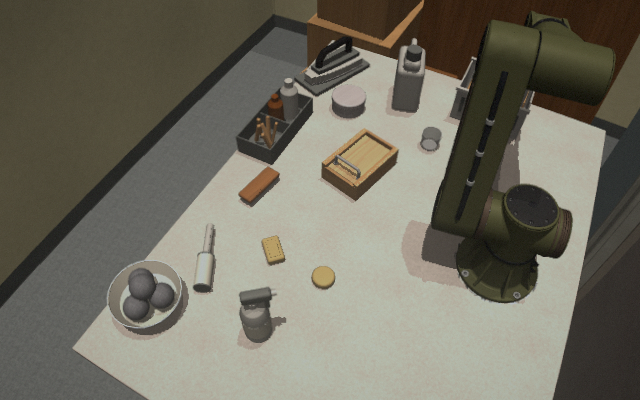

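The scene view shows the box at about (280,167) with its bow handle at (288,170), the soap bar at (347,250), and the puck at (383,221). In the side view the box is at (360,163), the handle at (347,165), the bar at (273,250) and the puck at (323,277). I'll enlarge the box and measure the soap by colour.

Run:
```python
from h import *
np.set_printoptions(precision=4,suppress=True)
a=load('s0');b=load('d0')
def crop(c,x,y,w=80,h=60): return cv2.resize(c['pixels'][y:y+h,x:x+w],None,fx=5,fy=5,interpolation=cv2.INTER_CUBIC)
im=np.vstack([np.hstack([crop(a,240,135),crop(b,318,133)]),np.hstack([crop(a,320,205),crop(b,245,230)])])
cv2.imwrite('pics/c0.png',im)
for c,roi in((a,(325,235,370,265)),(a,(368,205,398,235)),(b,(255,230,292,270)),(b,(305,260,342,295))):
    x0,y0,x1,y1=roi;hsv=cv2.cvtColor(c['pixels'],cv2.COLOR_BGR2HSV)[y0:y1,x0:x1]
    m=((hsv[...,1]>85)).astype(np.uint8)
    cs=max(cv2.findContours(m,0,2)[0],key=cv2.contourArea);M=cv2.moments(cs)
    u,v=M['m10']/M['m00']+x0,M['m01']/M['m00']+y0
    print(u,v,cv2.contourArea(cs),cv2.minAreaRect(cs+np.array([x0,y0])),plane(c,u,v,.014))
```

```text
346.9902862985685 250.4366053169734 326.0 ((347.0, 250.5), (15.0, 24.0), 90.0) [0.6154 0.2702 0.014 ]
382.53840579710146 221.75217391304346 230.0 ((383.0, 222.0), (16.0, 18.0), 90.0) [0.4421 0.2817 0.014 ]
272.8457335014712 249.48549810844892 396.5 ((272.9027099609375, 249.6837615966797), (26.54125213623047, 16.90993881225586), 72.89727020263672) [0.616  0.2676 0.014 ]
322.95429362880884 276.612650046168 361.0 ((323.0, 276.5), (21.0, 22.0), 90.0) [0.4421 0.2788 0.014 ]
```

View pics/c0.png

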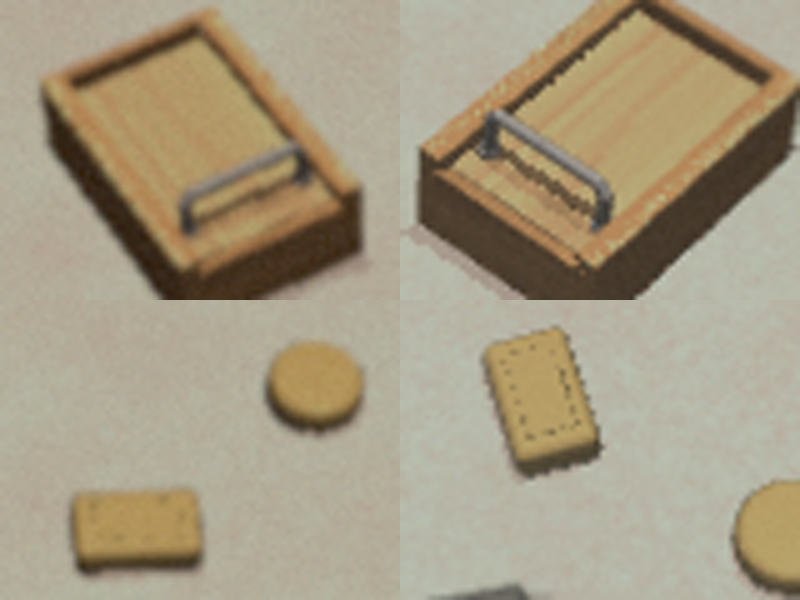

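The enlarged crops show the handle ends, left to right, at scene (277.6,173)–(300.6,164.6) and side (336.6,156)–(359,170.4), plus the box's top corners. The bar lies clear of the puck. Next I triangulate.

Run:
```python
from h import *
np.set_printoptions(precision=4,suppress=True)
a=load('s0');b=load('d0')
for n,p,q in(('hL',(277.6,173),(336.6,156)),('hR',(300.6,164.6),(359,170.4)),('+x L',(249,151.4),(366.2,132.6)),('+x R',(281.6,137.4),(397.4,149)),('-x R',(311.6,172.6),(356,186)),('-x L',(276,188.6),(322,163.4))):
    print(n,*tri((a,*p),(b,*q)),plane(a,*p,.075),plane(b,*q,.075))
# soap top corners
P=[(75,492),(200,492),(200,555),(78,560)]; Q=[(485,348),(560,328),(597,428),(520,450)]
for u,v in P: print('S',plane(a,u/5+320,(v-300)/5+205,.024))
for u,v in Q: print('D',plane(b,(u-400)/5+245,(v-300)/5+230,.024))
```

```text
hL [ 0.5825 -0.0895  0.0995] [0.0005347134038471579, 0.0005347134038472352] [ 0.5682 -0.1074  0.075 ] [ 0.5915 -0.1095  0.075 ]
hR [ 0.4939 -0.0654  0.0959] [0.0033076492324134203, 0.003307649232413391] [ 0.4823 -0.0757  0.075 ] [ 0.5002 -0.0869  0.075 ]
+x L [ 0.5561 -0.2773  0.0559] [0.002211049539332113, 0.0022110495393322066] [ 0.5659 -0.2645  0.075 ] [ 0.5495 -0.2558  0.075 ]
+x R [ 0.4264 -0.2354  0.0703] [0.0022492314713865027, 0.002249231471386505] [ 0.4309 -0.2289  0.075 ] [ 0.4254 -0.2341  0.075 ]
-x R [ 0.4819 -0.0217  0.0743] [0.0019237866727203927, 0.0019237866727203395] [ 0.4833 -0.019   0.075 ] [ 0.4817 -0.0236  0.075 ]
-x L [ 0.6207 -0.0611  0.0709] [0.0001265053666080424, 0.0001265053666079411] [ 0.623  -0.0582  0.075 ] [ 0.6191 -0.0579  0.075 ]
S [0.6269 0.2265 0.024 ]
S [0.5699 0.2875 0.024 ]
S [0.6077 0.3198 0.024 ]
S [0.6653 0.264  0.024 ]
D [0.6589 0.258  0.024 ]
D [0.6262 0.2244 0.024 ]
D [0.5716 0.2747 0.024 ]
D [0.6039 0.3088 0.024 ]
```

Run:
```python
from h import *
np.set_printoptions(precision=3,suppress=True)
a=load('s0');b=load('d0')
for n,p,q in(('canister',(213,128),(405,107)),('cup',(272,125),(430,149)),('spray',(422,282),(257,338)),('brush',(272,250),(259,188)),('basket',(255,85),None)):
    print(n,plane(a,*p,0),plane(b,*q,0) if q else '')
```

>>> shift_gripper([
  [0, 0, 0, 0, 0, -0.14],
  [0, 0, 0, 0, 0, -0.14],
  [0, 0, 0, 0, 0, -0.14],
  [0, 0, 0, 0, 0, -0.14],
  [0, 0, 0, 0, 0, -0.14],
  [0, 0, 0, 0, 0, -0.14],
  [0, 0, 0, 0, 0, -0.14],
  [0, 0, 0, 0, 0, -0.14],
  [0, 0, 0, 0, 0, -0.14],
  [0, 0, 0, 0, 0, -0.14],
])

```text
time_s: 1.15
ee_pos: [0.1226, -0.5361, 0.2272]
eef_rot: [-3.142, -0.001, 1.631]
force: [-1.0, -0.2, 0.8]
grip_width: 0.094
grip_force: 0.0
```

>>> shift_gripper([
  [0, 0, 0, 0, 0, -0.14],
  [0, 0, 0, 0, 0, -0.14],
  [0, 0, 0, 0, 0, -0.14],
  [0, 0, 0, 0, 0, -0.14],
  [0, 0, 0, 0, 0, -0.14],
  [0, 0, 0, 0, 0, -0.14],
  [0, 0, 0, 0, 0, -0.14],
  [0, 0, 0, 0, 0, -0.14],
  [0, 0, 0, 0, 0, -0.13],
  [0, 0, 0, 0, 0, 0],
])

```text
time_s: 2.15
ee_pos: [0.1632, -0.5255, 0.2253]
eef_rot: [-3.118, -0.036, 2.819]
force: [-0.4, -0.9, 0.0]
grip_width: 0.0938
grip_force: 0.0
```

Joint 6 reached its range, so the pose tilted slightly. That will come right once the arm moves to the front. I'll write a helper that gives the remaining move in tool axes.

Add to h.py:
```python
from scipy.spatial.transform import Rotation as Ro
def go(p,yaw,show=True):
    o=ctrl.get_obs();R=Ro.from_euler('xyz',o['eef_rot']);T=Ro.from_euler('xyz',[np.pi,0,yaw])
    d=R.inv().apply(np.array(p)-o['ee_pos']);r=(R.inv()*T).as_rotvec()
    print('dpos',np.round(d,4),'rot',np.round(r,4),'len %.3f q6 %.2f t %.2f'%(np.linalg.norm(d),o['qpos'][5],o['time_s']))
```

```bash
python3 -c "
from h import *
go((.53,-.08,.25),2.875)"
```

```text
dpos [-0.2056  0.5379 -0.0451] rot [-0.0228 -0.0372 -0.0555] len 0.578 q6 -2.55 t 2.15
```

>>> shift_gripper([
  [-0.016, 0.042, -0.004, 0, 0, 0],
  [-0.016, 0.042, -0.004, 0, 0, 0],
  [-0.016, 0.042, -0.004, 0, 0, 0],
  [-0.016, 0.042, -0.004, 0, 0, 0],
  [-0.016, 0.042, -0.004, 0, 0, 0],
  [-0.016, 0.042, -0.004, 0, 0, 0],
  [-0.016, 0.042, -0.004, 0, 0, 0],
  [-0.016, 0.042, -0.004, 0, 0, 0],
  [-0.016, 0.042, -0.004, 0, 0, 0],
  [-0.016, 0.042, -0.004, 0, 0, 0],
])

```text
time_s: 3.15
ee_pos: [0.4493, -0.1783, 0.2499]
eef_rot: [-3.118, -0.036, 2.814]
force: [0.8, -1.3, 0.5]
grip_width: 0.0939
grip_force: 0.0
```

```bash
python3 -c "
from h import *
go((.53,-.08,.25),2.875)"
```

```text
dpos [-0.0447  0.119  -0.0045] rot [-0.0229 -0.0363 -0.061 ] len 0.127 q6 -1.68 t 3.15
```

>>> shift_gripper([
  [-0.016, 0.04, -0.0015, 0, 0, 0],
  [-0.015, 0.04, -0.0015, 0, 0, 0],
  [-0.014, 0.039, -0.0015, 0, 0, 0],
  [0, 0, 0, -0.0229, -0.0363, -0.061],
  [0, 0, 0, 0, 0, 0],
  [0, 0, 0, 0, 0, 0],
])

```text
time_s: 3.75
ee_pos: [0.5291, -0.082, 0.2498]
eef_rot: [-3.141, -0.001, 2.873]
force: [-0.6, 0.2, 0.8]
grip_width: 0.0935
grip_force: 0.0
```

Run:
```python
from h import *
go((.53,-.08,.25),2.875)
np.set_printoptions(precision=4,suppress=True)
w=save('wrist','w1');print(w['extrinsics'])
for p in((.538,-.077,.097),(.616,.268,.026),(.521,-.149,.075)):print(proj(w,p))
```

```text
dpos [-0.0003  0.0022 -0.0002] rot [-0.0006 -0.0011 -0.0018] len 0.002 q6 -1.52 t 3.75
[[ 0.2653 -0.9348 -0.2362  0.4607]
 [ 0.9642  0.2572  0.0651 -0.064 ]
 [-0.0001 -0.245   0.9695  0.4056]
 [ 0.      0.      0.      1.    ]]
[324.7288 198.8988]
[618.563  171.1179]
[251.2474 196.1744]
```

View pics/w1.png

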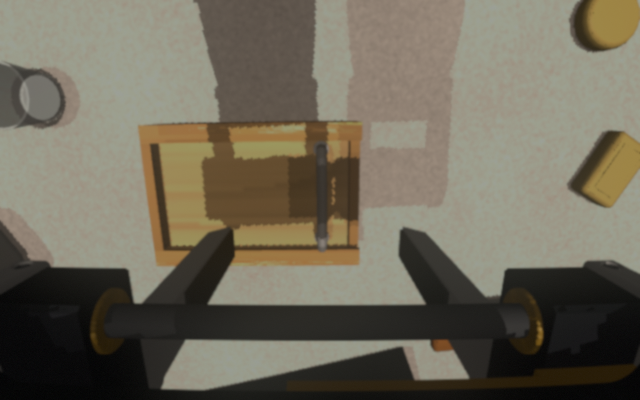

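The wrist view shows the handle almost vertical, from (322,145) to (323,248). The box's top corners are at about (139,125), (361,124), (358,264) and (160,264), and the bar is at (610,170) with the puck at (608,20). I'll cross these with the other views.

Run:
```python
from h import *
np.set_printoptions(precision=4,suppress=True)
a=load('s0');b=load('d0');w=load('w1')
L=tri((a,277.6,173),(b,336.6,156),(w,323,247));R=tri((a,300.6,164.6),(b,359,170.4),(w,322,147));print(L,R)
pl,pr=plane(w,323,247,.097),plane(w,322,147,.097);print(pl,pr,(pl+pr)/2,np.linalg.norm(pl-pr),np.degrees(np.arctan2(*(pl-pr)[1::-1])))
C=[plane(w,*p,.075) for p in((139,125),(361,124),(358,264),(160,264))]
for i in range(4): d=C[(i+1)%4]-C[i];print(C[i],np.linalg.norm(d),np.degrees(np.arctan2(d[1],d[0])))
print('centre',np.mean(C,0))
for n,(x0,y0,x1,y1) in(('soap',(565,120,640,215)),('puck',(565,0,640,55))):
    hsv=cv2.cvtColor(w['pixels'],cv2.COLOR_BGR2HSV)[y0:y1,x0:x1]
    m=((hsv[...,1]>110)&(hsv[...,2]>60)).astype(np.uint8);cs=max(cv2.findContours(m,0,2)[0],key=cv2.contourArea);M=cv2.moments(cs)
    print(n,M['m10']/M['m00']+x0,M['m01']/M['m00']+y0,cv2.boundingRect(cs),cv2.minAreaRect(cs))
# grey profile across handle
g=w['pixels'].sum(2)
for v in(160,195,235): print(g[v,312:334])
```

```text
(array([ 0.5829, -0.0902,  0.0993]), [0.00067627595534748, 0.000949671132645083, 0.0011468505447116658]) (array([ 0.4925, -0.0666,  0.0943]), [0.003447636530294326, 0.0036517208750326724, 0.002056015722245024])
[ 0.5847 -0.0913  0.097 ] [ 0.4902 -0.0667  0.097 ] [ 0.5374 -0.079   0.097 ] 0.0976028798358812 -14.567301247738571
[ 0.4235 -0.2334  0.075 ] 0.2162784443775785 74.59927176317936
[ 0.4809 -0.0249  0.075 ] 0.14620390910107273 -14.781349755554787
[ 0.6223 -0.0622  0.075 ] 0.21364459203390268 -105.1591688767449
[ 0.5664 -0.2684  0.075 ] 0.1471565029345124 166.2410902490225
centre [ 0.5233 -0.1472  0.075 ]
soap 612.3777604064882 169.82235684971664 (16, 12, 59, 75) ((48.436336517333984, 49.697608947753906), (39.87754821777344, 73.60047912597656), 33.11134338378906)
puck 609.6547331429826 21.583058789076798 (17, 0, 58, 50) ((45.5, 24.5), (49.0, 57.0), 90.0)
[169 171 173 168 166 179 190 201 208 214 214 203 192 182 192 243 295 316
 318 317 311 298]
[165 166 162 161 152 148 147 150 153 156 161 157 154 153 149 157 164 168
 173 182 201 211]
[372 352 304 240 201 190 192 199 210 212 215 212 205 198 218 259 294 314
 331 346 358 371]
```

The handle's middle is at (0.5375,−0.0785,0.097), which matches 54+6+37 mm. The box's −x direction is at about 74.7°, which already agrees with the tool's y axis. Now I go down onto the handle.

```bash
python3 -c "
from h import *
go((.5375,-.0785,.10),2.875)"
```

```text
dpos [-0.0072  0.0059  0.1499] rot [-0.0006 -0.0009 -0.0021] len 0.150 q6 -1.52 t 3.80
```

>>> shift_gripper([
  [-0.007, 0.005, 0.03, 0, 0, -0.002],
  [0, 0, 0.035, 0, 0, 0],
  [0, 0, 0.035, 0, 0, 0],
  [0, 0, 0.03, 0, 0, 0],
  [0, 0, 0.015, 0, 0, 0],
  [0, 0, 0.005, 0, 0, 0],
  [0, 0, 0, 0, 0, 0],
])

```text
time_s: 4.5
ee_pos: [0.5374, -0.079, 0.0998]
eef_rot: [-3.141, -0.001, 2.876]
force: [0.0, 0.2, -0.0]
grip_width: 0.094
grip_force: 0.0
```

Run:
```python
from h import *
go((.5375,-.0785,.10),2.875)
save('side','d1');a=save('wrist','w2');b=load('d1')
im=np.hstack([cv2.resize(b['pixels'][90:210,290:430],(560,480)),cv2.resize(a['pixels'][80:400,160:480],(240,240)).repeat(2,0)[:480]])
cv2.imwrite('pics/c1.png',im)
```

```text
dpos [ 0.0001  0.0005 -0.0002] rot [-0.0003 -0.0009  0.0012] len 0.001 q6 -1.52 t 4.50
```

View pics/c1.png

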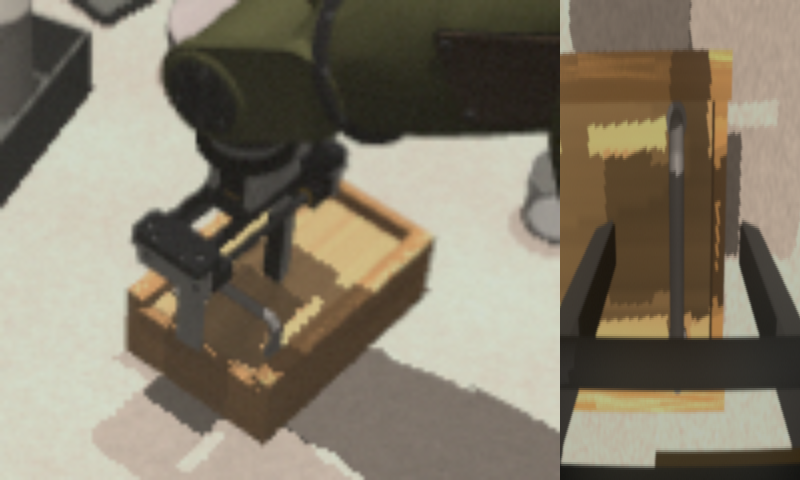

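The side crop shows the fingers straddling the bow, and the wrist crop puts the bar centred between them. I close now.

>>> shift_gripper([
  [0, 0, 0, 0, 0, 0],
  [0, 0, 0, 0, 0, 0],
  [0, 0, 0, 0, 0, 0],
  [0, 0, 0, 0, 0, 0],
  [0, 0, 0, 0, 0, 0],
  [0, 0, 0, 0, 0, 0],
  [0, 0, 0, 0, 0, 0],
  [0, 0, 0, 0, 0, 0],
], finger_gap=0.004, clamp_n=30)

```text
time_s: 5.4
ee_pos: [0.5376, -0.0784, 0.0998]
eef_rot: [-3.141, -0.0, 2.878]
force: [0.5, 0.2, 1.1]
grip_width: 0.0333
grip_force: 0.0
```

>>> shift_gripper([
  [0, 0, 0, 0, 0, 0],
  [0, 0, 0, 0, 0, 0],
  [0, 0, 0, 0, 0, 0],
  [0, 0, 0, 0, 0, 0],
  [0, 0, 0, 0, 0, 0],
  [0, 0, 0, 0, 0, 0],
])

```text
time_s: 6.0
ee_pos: [0.5376, -0.0785, 0.0998]
eef_rot: [-3.141, -0.0, 2.878]
force: [-0.4, -0.3, 0.6]
grip_width: 0.009
grip_force: 30.0
```

>>> shift_gripper([
  [0, 0, -0.002, 0, 0, 0],
  [0, 0, -0.002, 0, 0, 0],
  [0, 0, -0.002, 0, 0, 0],
  [0, 0, -0.001, 0, 0, 0],
  [0, 0, 0, 0, 0, 0],
  [0, 0, 0, 0, 0, 0],
])

```text
time_s: 6.6
ee_pos: [0.5375, -0.0785, 0.1068]
eef_rot: [-3.141, -0.0, 2.878]
force: [-0.6, -0.5, -1.6]
grip_width: 0.009
grip_force: 30.0
```

>>> shift_gripper([
  [0, 0.004, 0, 0, 0, 0],
  [0, 0.005, 0, 0, 0, 0],
  [0, 0.006, 0, 0, 0, 0],
  [0, 0, 0, 0, 0, 0],
])

```text
time_s: 7.0
ee_pos: [0.5417, -0.0631, 0.1068]
eef_rot: [-3.142, -0.0, 2.878]
force: [-0.0, -0.2, -1.2]
grip_width: 0.0089
grip_force: 30.0
```

>>> shift_gripper([
  [0, 0.012, 0, 0, 0, 0],
  [0, 0.015, 0, 0, 0, 0],
  [0, 0.018, 0, 0, 0, 0],
  [0, 0.018, 0, 0, 0, 0],
  [0, 0.018, 0, 0, 0, 0],
  [0, 0.017, 0, 0, 0, 0],
  [0, 0.015, 0, 0, 0, 0],
  [0, 0.009, 0, 0, 0, 0],
  [0, 0, 0, 0, 0, 0],
  [0, 0, 0, 0, 0, 0],
])

```text
time_s: 8.0
ee_pos: [0.5733, 0.0537, 0.1067]
eef_rot: [-3.141, -0.0, 2.878]
force: [-0.1, 0.4, -0.3]
grip_width: 0.0091
grip_force: 30.0
```

```bash
python3 -c "
from h import *
save('side','d2');b=save('scene','s2')
cv2.imwrite('pics/c2.png',np.hstack([cv2.resize(load('d2')['pixels'][100:250,270:410],(400,428)),cv2.resize(b['pixels'][120:270,240:380],(400,428))]))"
```

```text
(no output)
```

View pics/c2.png

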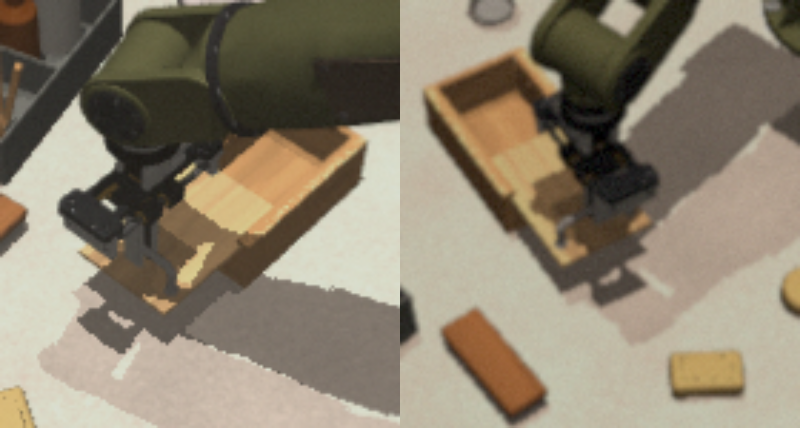

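Both views show the lid drawn out about 137 mm, still held, with the empty compartment uncovered. I ease it down, release it and rise.

>>> shift_gripper([
  [0, 0, 0.001, 0, 0, 0],
  [0, 0, 0.001, 0, 0, 0],
  [0, 0, 0, 0, 0, 0],
])

```text
time_s: 8.4
ee_pos: [0.5733, 0.0535, 0.1047]
eef_rot: [-3.141, -0.0, 2.877]
force: [0.1, -0.6, -1.3]
grip_width: 0.0091
grip_force: 30.0
```

>>> shift_gripper([
  [0, 0, 0, 0, 0, 0],
  [0, 0, 0, 0, 0, 0],
  [0, 0, 0, 0, 0, 0],
  [0, 0, 0, 0, 0, 0],
  [0, 0, 0, 0, 0, 0],
  [0, 0, 0, 0, 0, 0],
], finger_gap=0.08)

```text
time_s: 9.0
ee_pos: [0.5733, 0.0538, 0.1048]
eef_rot: [-3.141, -0.0, 2.878]
force: [-0.2, -0.2, 0.6]
grip_width: 0.0536
grip_force: 0.0
```

>>> shift_gripper([
  [0, 0, -0.02, 0, 0, 0],
  [0, 0, -0.045, 0, 0, 0],
  [0, 0, -0.045, 0, 0, 0],
  [0, 0, -0.045, 0, 0, 0],
  [0, 0, 0, 0, 0, 0],
])

```text
time_s: 9.5
ee_pos: [0.5749, 0.0539, 0.2663]
eef_rot: [3.139, 0.009, 2.878]
force: [-0.3, -0.1, -0.7]
grip_width: 0.08
grip_force: 0.0
```

```bash
python3 -c "
from h import *
go((.616,.269,.23),2.356)"
```

```text
dpos [0.0168 0.2183 0.0367] rot [0.0051 0.0084 0.5217] len 0.222 q6 -1.28 t 9.50
```

>>> shift_gripper([
  [0.004, 0.04, 0.005, 0, 0, 0],
  [0.004, 0.045, 0.008, 0, 0, 0],
  [0.004, 0.045, 0.008, 0, 0, 0],
  [0.004, 0.045, 0.008, 0, 0, 0],
  [0, 0.043, 0.008, 0, 0, 0],
  [0, 0, 0, 0, 0, 0.13],
  [0, 0, 0, 0, 0, 0.13],
  [0, 0, 0, 0, 0, 0.13],
  [0, 0, 0, 0, 0, 0.13],
  [0, 0, 0, 0, 0, 0],
])

```text
time_s: 10.5
ee_pos: [0.6147, 0.2684, 0.2219]
eef_rot: [-3.141, -0.0, 2.356]
force: [0.0, -0.1, 0.3]
grip_width: 0.0798
grip_force: 0.0
```

```bash
python3 - <<'E'
from h import *
np.set_printoptions(precision=4,suppress=True)
go((.616,.269,.23),2.356)
w=save('wrist','w3');im=w['pixels'].copy()
for p in((.616,.269,.026),(.442,.28,.026)):print(proj(w,p))
hsv=cv2.cvtColor(im,cv2.COLOR_BGR2HSV);m=cv2.inRange(hsv,(12,100,70),(35,255,255))
for c in cv2.findContours(m,0,2)[0]:
    if cv2.contourArea(c)>800:
        r=cv2.minAreaRect(c);print(r,cv2.contourArea(c));cv2.drawContours(im,[cv2.boxPoints(r).astype(int)],0,(0,0,255),1)
        q=[plane(w,*p,.024) for p in cv2.boxPoints(r)]
        print(np.array(q)[:,:2].tolist(),plane(w,*r[0],.024))
cv2.imwrite('pics/w3b.png',im)
E
```

```text
dpos [-0.0005  0.0014 -0.0081] rot [-0.001  -0.0004 -0.0005] len 0.008 q6 -0.43 t 10.50
[318.1549 182.5447]
[201.3644  52.7405]
((315.8519592285156, 371.32183837890625), (40.74857711791992, 92.96178436279297), 58.392494201660156) 2371.0
[[0.7489833170456437, 0.04129563253099583], [0.7677888604274524, 0.16311222659583008], [0.823853657458288, 0.14683704161876532], [0.807440917825632, 0.019309314717324222]] [0.7865 0.0947 0.024 ]
((317.9450988769531, 180.13397216796875), (75.34976959228516, 46.803287506103516), 88.31531524658203) 3306.0
[[0.5684417331218667, 0.28010420712494727], [0.6019350283785483, 0.31556298257103876], [0.6626114133831529, 0.2602335549535093], [0.6272950646016101, 0.22272904159400392]] [0.6143 0.2704 0.024 ]
((204.5, 54.0), (68.0, 65.0), 90.0) 3473.0
[[0.4002213002428593, 0.282513046318974], [0.44642143040588345, 0.3269598267023437], [0.4894456924198159, 0.27966542849926046], [0.4417984816396986, 0.23316876504708048]] [0.4443 0.2811 0.024 ]
```

View pics/w3b.png

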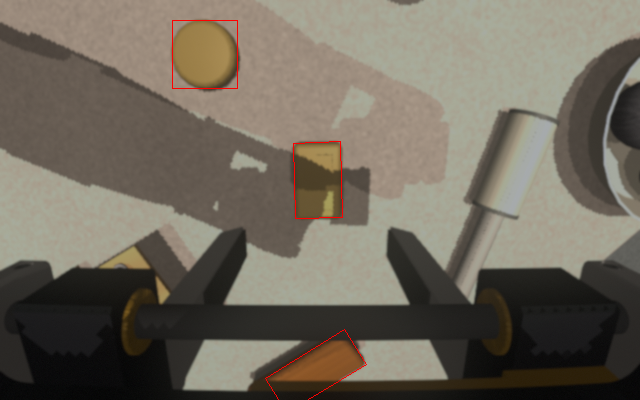

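The wrist view shows the bar centred at (318,180), long axis nearly vertical and turned about 2°. The puck is at (204,54), and nothing stands between the fingers. I'll cross-check the bar's height from three views.

Run:
```python
from h import *
np.set_printoptions(precision=4,suppress=True)
print(tri((load('s0'),347,250.2),(load('d0'),272.8,249.5),(load('w3'),317.9,180.1)))
go((.6155,.2695,.011),2.39)
```

```text
(array([0.6154, 0.2694, 0.0157]), [0.0008370000451457155, 0.0007511058742281422, 9.041101303437394e-05])
dpos [0.0001 0.0015 0.211 ] rot [-0.0009 -0.0004 -0.0296] len 0.211 q6 -0.43 t 10.55
```

>>> shift_gripper([
  [0, 0.0015, 0.03, 0, 0, -0.03],
  [0, 0, 0.04, 0, 0, 0],
  [0, 0, 0.04, 0, 0, 0],
  [0, 0, 0.04, 0, 0, 0],
  [0, 0, 0.025, 0, 0, 0],
  [0, 0, 0.013, 0, 0, 0],
  [0, 0, 0.008, 0, 0, 0],
  [0, 0, 0, 0, 0, 0],
])

```text
time_s: 11.35
ee_pos: [0.6159, 0.2695, 0.0266]
eef_rot: [-3.141, -0.0, 2.389]
force: [0.1, 1.1, 0.2]
grip_width: 0.0801
grip_force: 0.0
```

>>> shift_gripper([
  [0, 0, 0, 0, 0, 0],
  [0, 0, 0, 0, 0, 0],
  [0, 0, 0, 0, 0, 0],
  [0, 0, 0, 0, 0, 0],
  [0, 0, 0, 0, 0, 0],
  [0, 0, 0, 0, 0, 0],
  [0, 0, 0, 0, 0, 0],
], finger_gap=0.04, clamp_n=25)

```text
time_s: 12.05
ee_pos: [0.616, 0.2695, 0.0273]
eef_rot: [3.141, 0.0, 2.388]
force: [-2.1, -0.8, 6.0]
grip_width: 0.0517
grip_force: 25.0
```

>>> shift_gripper([
  [0, 0, -0.01, 0, 0, 0],
  [0, 0, -0.03, 0, 0, 0],
  [0, 0, -0.045, 0, 0, 0],
  [0, 0, -0.045, 0, 0, 0],
  [0, 0, -0.045, 0, 0, 0],
  [0, 0, 0, 0, 0, -0.122],
  [0, 0, 0, 0, 0, -0.122],
  [0, 0, 0, 0, 0, -0.122],
  [0, 0, 0, 0, 0, -0.122],
  [0, 0, 0, 0, 0, 0],
])

```text
time_s: 13.05
ee_pos: [0.6157, 0.2694, 0.2019]
eef_rot: [-3.141, -0.0, 2.878]
force: [0.5, 0.3, -1.3]
grip_width: 0.0521
grip_force: 24.9
```

```bash
python3 -c "
from h import *
go((.5118,-.182,.2),2.876)"
```

```text
dpos [-0.0175 -0.4629  0.0021] rot [-0.0003 -0.0004  0.0016] len 0.463 q6 -0.95 t 13.05
```

>>> shift_gripper([
  [-0.001, -0.02, 0, 0, 0, 0],
  [-0.002, -0.04, 0, 0, 0, 0],
  [-0.002, -0.045, 0, 0, 0, 0],
  [-0.002, -0.045, 0, 0, 0, 0],
  [-0.002, -0.045, 0, 0, 0, 0],
  [-0.002, -0.045, 0, 0, 0, 0],
  [-0.002, -0.045, 0, 0, 0, 0],
  [-0.002, -0.045, 0, 0, 0, 0],
  [-0.002, -0.045, 0, 0, 0, 0],
  [0, -0.03, 0, 0, 0, 0],
])

```text
time_s: 14.05
ee_pos: [0.5249, -0.1282, 0.2021]
eef_rot: [-3.141, 0.0, 2.87]
force: [0.1, -0.3, -1.7]
grip_width: 0.0518
grip_force: 24.9
```

>>> shift_gripper([
  [0, -0.03, 0, 0, 0, 0],
  [0, -0.02, 0, 0, 0, 0],
  [0, -0.008, 0, 0, 0, 0],
  [0, 0, 0, 0, 0, 0],
])

```text
time_s: 14.45
ee_pos: [0.5104, -0.1821, 0.2019]
eef_rot: [-3.142, -0.0, 2.872]
force: [0.1, 0.1, -1.7]
grip_width: 0.0516
grip_force: 24.9
```

Run:
```python
from h import *
go((.5118,-.182,.2),2.876)
w=save('wrist','w4')
for p in((.5118,-.182,.008),(.5118,-.182,.075)):print(proj(w,p))
# predicted compartment rim corners at z .075
```

```text
dpos [-0.0013  0.0005  0.0019] rot [-0.0001 -0.0001 -0.0036] len 0.002 q6 -1.71 t 14.45
[317.38493895 183.87275703]
[317.67372752 199.51774035]
```

View pics/w4.png

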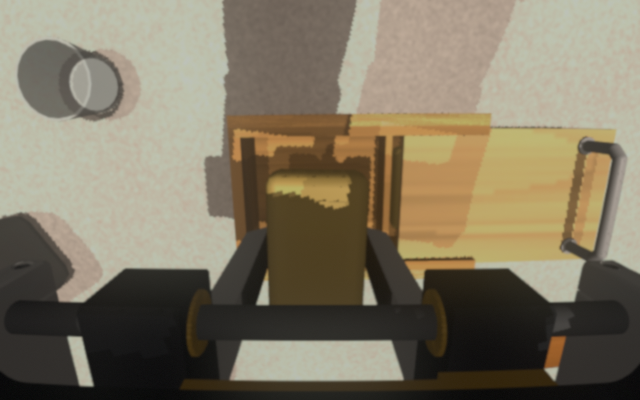

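The wrist view shows the bar held over the compartment. The end wall's inner top edge is at u≈241, the divider top at u≈376–386 and the lid's end at u≈402, and the rail runs along v≈114–135. I'll check the centring.

Run:
```python
from h import *
np.set_printoptions(precision=4,suppress=True)
w=load('w4');t=np.array([.5118,-.182]);ex=-np.array([.2605,.9655]);ey=np.array([.9655,-.2605])
for n,u,v,z in(('wall in',241,170,.075),('wall out',231,170,.075),('wall foot',256,170,.008),('div +',376,170,.046),('div -',386,170,.046),('lid end',402,170,.066),('rail out',300,114,.075),('rail in',300,135,.075)):
    p=plane(w,u,v,z)[:2]-t;print(n,p@ex,p@ey)
```

```text
wall in 0.06511565594099948 -0.026305628953146157
wall out 0.07367727252257145 -0.02637435779670182
wall foot 0.06448001728615345 -0.015292244571794287
div + -0.05491392658645429 -0.020825906245863612
div - -0.06432836947047349 -0.020787603928797145
lid end -0.07427204263175136 -0.024038018230483463
rail out 0.014103074549133033 -0.07223598797092168
rail in 0.014383257462135937 -0.05526786215422547
```

>>> shift_gripper([
  [-0.003, 0, 0.02, 0, 0, -0.004],
  [0, 0, 0.035, 0, 0, 0],
  [0, 0, 0.035, 0, 0, 0],
  [0, 0, 0.03, 0, 0, 0],
  [0, 0, 0.02, 0, 0, 0],
  [0, 0, 0.015, 0, 0, 0],
  [0, 0, 0.008, 0, 0, 0],
  [0, 0, 0.002, 0, 0, 0],
  [0, 0, 0, 0, 0, 0],
])

```text
time_s: 15.4
ee_pos: [0.5138, -0.1822, 0.0372]
eef_rot: [-3.141, 0.0, 2.88]
force: [-0.6, -0.4, -1.8]
grip_width: 0.052
grip_force: 24.9
```

>>> shift_gripper([
  [0, 0, 0.001, 0, 0, 0],
  [0, 0, 0.001, 0, 0, 0],
  [0, 0, 0, 0, 0, 0],
])

```text
time_s: 15.7
ee_pos: [0.5137, -0.1826, 0.0353]
eef_rot: [-3.141, 0.001, 2.879]
force: [1.0, 0.4, 0.3]
grip_width: 0.0519
grip_force: 24.9
```

>>> shift_gripper([
  [0, 0, 0, 0, 0, 0],
  [0, 0, 0, 0, 0, 0],
  [0, 0, 0, 0, 0, 0],
  [0, 0, 0, 0, 0, 0],
], finger_gap=0.068)

```text
time_s: 16.1
ee_pos: [0.5134, -0.1825, 0.0348]
eef_rot: [-3.141, -0.0, 2.88]
force: [-0.0, -0.4, -0.3]
grip_width: 0.0678
grip_force: 0.0
```

>>> shift_gripper([
  [0, 0, -0.01, 0, 0, 0],
  [0, 0, -0.03, 0, 0, 0],
  [0, 0, -0.04, 0, 0, 0],
  [0, 0, -0.045, 0, 0, 0],
  [0, 0, -0.045, 0, 0, 0],
  [0, 0, 0, 0, 0, 0],
])

```text
time_s: 16.7
ee_pos: [0.5152, -0.1832, 0.2117]
eef_rot: [-3.14, 0.01, 2.88]
force: [0.0, 0.8, -0.4]
grip_width: 0.0678
grip_force: 0.0
```

```bash
python3 -c "
from h import *
go((.5726,.054,.2),2.876)"
```

```text
dpos [0.0061 0.244  0.0112] rot [-0.0016  0.01    0.0037] len 0.244 q6 -1.72 t 16.70
```

Next I move back over the handle and look.

>>> shift_gripper([
  [0.001, 0.03, 0, 0, 0, 0],
  [0.001, 0.045, 0, 0, 0, 0],
  [0.001, 0.045, 0.002, 0, 0, 0],
  [0.001, 0.045, 0.002, 0, 0, 0],
  [0.001, 0.045, 0.002, 0, 0, 0],
  [0.001, 0.034, 0.003, 0, 0, 0.003],
  [0, 0, 0, 0, 0, 0],
  [0, 0, 0, 0, 0, 0],
], finger_gap=0.08)

```text
time_s: 17.5
ee_pos: [0.5706, 0.0551, 0.1956]
eef_rot: [-3.141, -0.001, 2.878]
force: [0.1, -1.6, 0.4]
grip_width: 0.08
grip_force: 0.0
```

```bash
python3 -c "
from h import *
go((.5726,.054,.2),2.876)
w=save('wrist','w5')
print(proj(w,(.5726,.054,.1035)))"
```

```text
dpos [-0.0022 -0.0006 -0.0044] rot [-0.0005 -0.0006  0.002 ] len 0.005 q6 -1.27 t 17.50
[316.56327192 211.94437498]
```

View pics/w5.png

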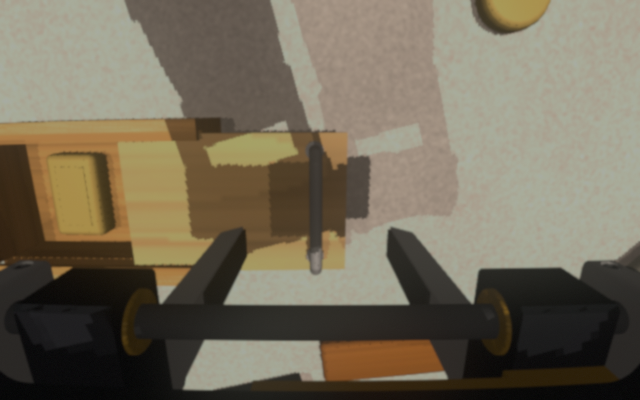

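The bar lies flat in the compartment at (80,193) and the handle is at u≈316, central between the fingers. I regrip it.

>>> shift_gripper([
  [-0.002, 0, 0.03, 0, 0, 0],
  [0, 0, 0.03, 0, 0, 0],
  [0, 0, 0.02, 0, 0, 0],
  [0, 0, 0.01, 0, 0, 0],
  [0, 0, 0.002, 0, 0, 0],
  [0, 0, 0, 0, 0, 0],
])

```text
time_s: 18.15
ee_pos: [0.5731, 0.0537, 0.1045]
eef_rot: [3.142, 0.001, 2.876]
force: [-0.7, 0.6, -0.4]
grip_width: 0.0798
grip_force: 0.0
```

>>> shift_gripper([
  [0, 0, 0, 0, 0, 0],
  [0, 0, 0, 0, 0, 0],
  [0, 0, 0, 0, 0, 0],
  [0, 0, 0, 0, 0, 0],
  [0, 0, 0, 0, 0, 0],
  [0, 0, 0, 0, 0, 0],
  [0, 0, 0, 0, 0, 0],
  [0, 0, 0, 0, 0, 0],
  [0, 0, 0, 0, 0, 0],
  [0, 0, 0, 0, 0, 0],
], finger_gap=0.004, clamp_n=30)

```text
time_s: 19.15
ee_pos: [0.5728, 0.0542, 0.1038]
eef_rot: [-3.141, -0.0, 2.877]
force: [0.1, 0.7, 0.9]
grip_width: 0.0093
grip_force: 30.0
```

>>> shift_gripper([
  [0, 0, 0, 0, 0, 0],
  [0, 0, 0, 0, 0, 0],
])

```text
time_s: 19.35
ee_pos: [0.5727, 0.0542, 0.1037]
eef_rot: [-3.141, -0.0, 2.877]
force: [0.6, 0.6, -0.2]
grip_width: 0.009
grip_force: 30.0
```

>>> shift_gripper([
  [0, 0, -0.0015, 0, 0, 0],
  [0, 0, -0.0015, 0, 0, 0],
  [0, 0, 0, 0, 0, 0],
])

```text
time_s: 19.65
ee_pos: [0.5728, 0.0542, 0.1069]
eef_rot: [-3.142, -0.0, 2.877]
force: [-0.2, 0.2, -2.0]
grip_width: 0.0089
grip_force: 30.0
```

>>> shift_gripper([
  [0, -0.008, 0, 0, 0, 0],
  [0, -0.012, 0, 0, 0, 0],
  [0, -0.016, 0, 0, 0, 0],
  [0, -0.018, 0, 0, 0, 0],
  [0, -0.018, 0, 0, 0, 0],
  [0, -0.018, 0, 0, 0, 0],
  [0, -0.016, 0, 0, 0, 0],
  [0, -0.01, 0, 0, 0, 0],
  [0, -0.006, 0, 0, 0, 0],
  [0, 0, 0, 0, 0, 0],
])

```text
time_s: 20.65
ee_pos: [0.5407, -0.0641, 0.1068]
eef_rot: [-3.141, -0.0, 2.876]
force: [0.3, 0.2, -2.1]
grip_width: 0.009
grip_force: 30.0
```

```bash
python3 -c "
from h import *
go((.5375,-.0785,.1068),2.876)"
```

```text
dpos [-0.0007 -0.0147  0.    ] rot [-0.0001 -0.0001 -0.0001] len 0.015 q6 -1.49 t 20.65
```

>>> shift_gripper([
  [0, -0.005, 0, 0, 0, 0],
  [0, -0.005, 0, 0, 0, 0],
  [0, -0.003, 0, 0, 0, 0],
  [0, -0.001, 0, 0, 0, 0],
  [0, -0.0005, 0, 0, 0, 0],
  [0, 0, 0, 0, 0, 0],
])

```text
time_s: 21.25
ee_pos: [0.537, -0.0775, 0.1068]
eef_rot: [-3.141, -0.0, 2.877]
force: [1.1, -0.3, -1.5]
grip_width: 0.0094
grip_force: 30.0
```

>>> shift_gripper([
  [0, -0.001, 0, 0, 0, 0],
  [0, -0.0007, 0, 0, 0, 0],
  [0, 0, 0, 0, 0, 0],
  [0, 0, 0, 0, 0, 0],
])

```text
time_s: 21.65
ee_pos: [0.5366, -0.0792, 0.1068]
eef_rot: [-3.141, -0.0, 2.877]
force: [1.8, -1.4, -2.4]
grip_width: 0.009
grip_force: 30.0
```

>>> shift_gripper([
  [0, 0, 0.002, 0, 0, 0],
  [0, 0, 0.002, 0, 0, 0],
  [0, 0, 0.002, 0, 0, 0],
  [0, 0, 0.001, 0, 0, 0],
  [0, 0, 0, 0, 0, 0],
  [0, 0, 0, 0, 0, 0],
])

```text
time_s: 22.25
ee_pos: [0.5366, -0.0791, 0.0998]
eef_rot: [-3.141, -0.0, 2.877]
force: [-0.5, -0.8, -1.4]
grip_width: 0.009
grip_force: 30.0
```

>>> shift_gripper([
  [0, 0, 0.0007, 0, 0, 0],
  [0, 0, 0.0007, 0, 0, 0],
  [0, 0, 0, 0, 0, 0],
  [0, 0, 0, 0, 0, 0],
])

```text
time_s: 22.65
ee_pos: [0.5371, -0.0793, 0.0995]
eef_rot: [-3.142, 0.002, 2.877]
force: [-3.3, 0.1, 7.9]
grip_width: 0.009
grip_force: 30.0
```

It seats hard at the home height. I release, rise and look.

>>> shift_gripper([
  [0, 0, -0.0007, 0, 0, 0],
  [0, 0, 0, 0, 0, 0],
  [0, 0, 0, 0, 0, 0],
  [0, 0, 0, 0, 0, 0],
  [0, 0, 0, 0, 0, 0],
  [0, 0, 0, 0, 0, 0],
  [0, 0, 0, 0, 0, 0],
], finger_gap=0.09)

```text
time_s: 23.35
ee_pos: [0.5365, -0.0792, 0.099]
eef_rot: [-3.141, -0.0, 2.877]
force: [-0.6, -0.1, 0.2]
grip_width: 0.0614
grip_force: 0.0
```

>>> shift_gripper([
  [0, 0, -0.01, 0, 0, 0],
  [0, 0, -0.03, 0, 0, 0],
  [0, 0, -0.04, 0, 0, 0],
  [0, 0, -0.04, 0, 0, 0],
  [0, 0, -0.04, 0, 0, 0],
  [0, 0, 0, 0, 0, 0],
  [0, 0, 0, 0, 0, 0],
])

```text
time_s: 24.05
ee_pos: [0.5366, -0.0791, 0.2599]
eef_rot: [-3.142, 0.001, 2.877]
force: [0.4, -0.5, 0.3]
grip_width: 0.0901
grip_force: 0.0
```

Run:
```python
from h import *
np.set_printoptions(precision=4,suppress=True)
w=save('wrist','w6');s=save('side','d6');save('scene','s6')
go((.53,-.08,.25),2.875)
cv2.imwrite('pics/c6.png',np.hstack([cv2.resize(w['pixels'][90:290,120:400],(560,400)),cv2.resize(s['pixels'][120:220,310:370],(240,400))]))
```

```text
dpos [ 0.0057 -0.0025  0.0079] rot [-0.0003 -0.0023  0.0016] len 0.010 q6 -1.52 t 24.20
```

View pics/c6.png

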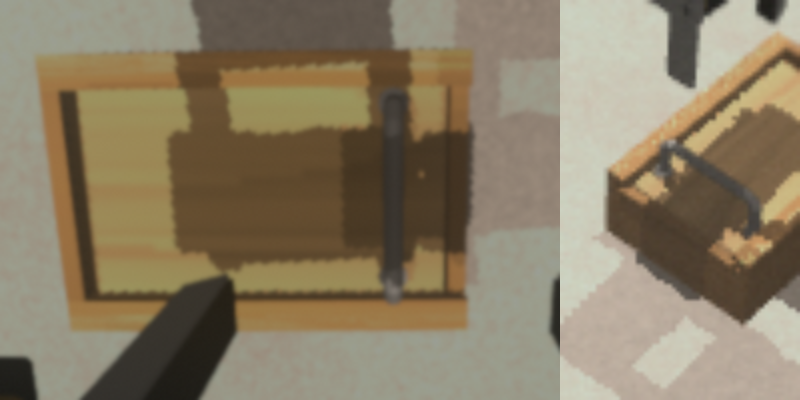

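The wrist crop shows the lid home with the lip visible beyond the gap at its end. In the side crop the handle ends are at about (337,157) and (359,171), within a pixel or so of where they started, so the lid is down behind the lip. The job is done, so I hand it in.

```bash
python3 -c "
from station import ctrl
print(ctrl.hand_in())"
```

```text
the job is handed in; nothing more can be done
None
```

The soap bar is in the empty compartment, the lid is home behind the lip, and the job was handed in at about 24 s; the hand-in returned no verdict.

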